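# Change the lens barrel on the V-saddle gauge

## Task

Take the black lens barrel out of the V-saddle of the gauge stand and lay it centred in the empty green cradle, then lay the silver barrel with the orange ring into the V-saddle, centred end to end and resting on both sides of the V. Press it down so that the sprung saddle sinks about half its travel (7 mm of 15, never all the way to the stop) and finish like that: still pressing, the barrel bearing firmly on both faces of the V. Leave the other things on the desk where they are.

Things in the scene. Friction and masses are not known exactly. Their poses are not given: they have to be found in the camera images.
- silver_barrel: The lens barrel to be gauged next: bright aluminium cylinder, 32 mm diameter, 110 mm long, about 0.15 kg, with an orange ring 46 to 51 mm from its middle. Origin at the middle of its axis; x runs along the axis towards the orange ring. It starts lying in the grey cradle, axis along its groove.
- black_barrel: The barrel already gauged: same size (32 mm diameter, 110 mm long, about 0.15 kg), black with a blue ring. Origin at the middle of its axis; x runs along the axis. It starts lying in the gauge stand's V-saddle.
- gauge_stand: Grey gauge stand fixed to the desk, base 110x110x12 mm, round dial in front. A 190 mm tall tool case stands close behind it; a tall pegboard at y = 0.38 m, from x = 0.29 m on, lines the desk. Origin: centre of its underside; x along the V, away from the robot. On top the V-saddle: two 14 mm 90 degree V-plates, 34 mm either side of the middle, 54 mm clear between them for fingers; they end 5 mm below a seated barrel's axis, the plate between them lies 34 mm below it.
- saddle (a joint): Spring-loaded V-saddle on the gauge stand, slides straight down: 0 m at rest (up, also with a barrel lying in it), 0.015 m at its lower stop. A push of about 4 N on a barrel starts it sinking, then 1.4 N more per mm; it springs back when let go. A sideways push across the V takes the load off one face: press straight down on the middle of the barrel.
- v_axis (a point): Where the middle of a seated barrel's axis lies in the V-saddle, 210 mm above the desk with the saddle up; it moves down with the saddle. x along the V, z up. A seated barrel's top is 16 mm higher.
- flank_left: The ground steel faces on the side of the V on the robot's left: the left contact line. Origin on the axis of a seated barrel.
- flank_right: The ground steel faces on the side of the V on the robot's right: the right contact line. Origin on the axis of a seated barrel.
- grey_cradle: Plywood V-cradle on a grey base, fixed to the desk, 100 mm (x, along the groove) by 64 mm (y). Origin: centre of its underside; z up. The groove is two 14 mm thick V-plates 34 mm either side of the middle, 54 mm clear between them, ending 5 mm below the barrel's axis; the floor between them is 38 mm below that axis, which lies 46 mm above the desk. Holds the silver barrel at the start.
- green_cradle: The same cradle on a green base, fixed to the desk, empty at the start. Which of the two cradles is the left one varies.
- green_groove (a point): Where the middle of the axis of a barrel lying in the green cradle is, 46 mm above the desk; x along the groove, z up.
- glue_bottle: White glue bottle with a green nozzle, 32 mm across, 85 mm tall, standing on the desk. Bystander; origin at its underside.
- blue_oil: Blue oil bottle with a pale blue spout, 36 mm across, 102 mm tall, standing on the desk. Bystander; origin at its underside.
- sd_orange: Screwdriver with a black and orange handle, 158 mm long, lying on the desk. Bystander; origin at its underside.
- cream_gear: Cream plastic gear, 25 mm across, 11 mm tall, lying on the desk. Bystander; origin at its underside.

How it is judged (in metres and radians):
On the way, in this order (a step that is already met when the one before it is completed fails the run):
1. the black barrel lies in the green cradle and has been let go (x of black_barrel in the frame of green_groove between -0.015 and 0.015 m and y of black_barrel in the frame of green_groove between -0.003 and 0.003 m and z of black_barrel in the frame of green_groove between -0.003 and 0.003 m and angle between the x axis of black_barrel and the x axis of green_groove, either way round below 0.06 rad and contact force between each of the arm, the fingers and black_barrel below 0.1 N and linear speed of black_barrel below 0.02 m/s), for 0.2 s.
2. the silver barrel lies in the V-saddle on both faces (x of silver_barrel in the frame of v_axis between -0.012 and 0.012 m and y of silver_barrel in the frame of v_axis between -0.003 and 0.003 m and z of silver_barrel in the frame of v_axis between -0.003 and 0.003 m and angle between the x axis of silver_barrel and the x axis of v_axis, either way round below 0.06 rad and contact force between silver_barrel and flank_left above 0.3 N and contact force between silver_barrel and flank_right above 0.3 N), for 0.1 s.
At the end, for the whole second after the job is handed in: Silver barrel in the V (3 mm, 12 mm along, 0.06 rad), at rest, over 2 N on each side of the V, still pressed by the robot (over 3 N), saddle 4 to 11 mm down; black barrel lying untouched in the green cradle (3 mm, 15 mm along, 0.06 rad) (all of step 1 and x of silver_barrel in the frame of v_axis between -0.012 and 0.012 m and y of silver_barrel in the frame of v_axis between -0.003 and 0.003 m and z of silver_barrel in the frame of v_axis between -0.003 and 0.003 m and angle between the x axis of silver_barrel and the x axis of v_axis, either way round below 0.06 rad and contact force between silver_barrel and flank_left above 2 N and contact force between silver_barrel and flank_right above 2 N and value of joint saddle between 0.004 and 0.011 m and contact force between any of the fingers, the arm and silver_barrel above 3 N and linear speed of silver_barrel below 0.02 m/s); the arm keeps its last pose, push and grip.
It fails at once if the saddle was driven down onto its lower stop (14 mm or more) (value of joint saddle above 0.014 m).
It fails at once if a bystander was moved by more than 30 mm (distance of any of glue_bottle, blue_oil, sd_orange, cream_gear from where it was at the start of the episode above 0.03 m).
It also fails if it takes over 61 s, if anything falls off the work surface, if the arm or the gripper's body presses on something with over 40 N, if the wrist force passes 120 N, or if a joint passes its speed limit or range.

## Robot

A 6-joint arm with a two-finger parallel gripper is mounted at the origin on a cart in front of the work surface, level with it; the furniture and walls round the work are solid. World frame = base frame: x ahead of the robot, y to its left, z up, the work surface at z = 0. Lengths are in m, angles in degrees, forces in N, time in s.
With the tool pointing down it reaches from about 0.3 to 0.75 m from the base axis. Payload 8.5 kg.
Tool frame: the origin (TCP) lies on the centre line of the jaws, within the pads' length; the fingertips stand 17 mm ahead of it and the grasp point (between the pads) lies 2 mm behind it; z points along the fingers, y is the direction in which the jaws open and shut (so a half turn about z gives the same grasp; the last joint's range is limited). The gripper opens to 85 mm and grips with 20 to 120 N. Pads are 22 mm wide; open, the fingers measure 114 mm over their backs; the gripper's body (76 mm by 85 mm) begins 54 mm behind the grasp point. The pads swing forward as they close: fully open they stand 13 mm farther back than shut.
Start: joints at [52.695, 21.807, 74.336, -0, 83.858, -12.336], TCP at [0.232, 0.499, 0.248] pointing down, gripper open.
Joint ranges: [-178.18, 178.18], [-50.72, 133.34], [12.68, 142.11], [-81.47, 261.47], [9.98, 163.14], [-165.26, 165.26]. Speed limits (degrees/s): [136.94, 136.94, 180, 180, 180, 180].

## Interface

Orientations are given as a 3x3 rotation matrix whose columns are the frame's x, y, z axes.
In Python, from rig import env, imaging, close_job gives the robot as it stands.
- The arm moves only by the tool step_arm, never from a script. Its argument "steps" is one flat list of numbers, 7 for each row, row after row: the opening, from 0 (shut) to 1 (fully open), then the shift along the tool's x, y, z as a fraction of full scale, then the turn, a rotation vector about the tool's x, y, z as a fraction of full scale. A call has 1 to 10 rows; each row is the pose to reach, as a shift and turn from the pose commanded when the call began, along the tool's axes at that moment; what a row does not reach only later rows make up. Full scale, the value 1, is 0.3 m for a shift and 45 degrees for a turn. A row lasts 1/10 s, in which the tool goes at most 50 mm and 8.59 degrees, less where a joint would pass 70% of its speed; a pose out of reach is approached as far as the arm can. A call with a number of a shift or a turn outside -1 to 1 is refused whole. A call with a gripper value outside its range is refused whole. The fingers move at their own pace and stop on an object; "grip_force" is the grip in N (left out, the last holds). Time passes only in rows, so rows that repeat a pose let the fingers close. It gives the time, the measured TCP pose, the force and the opening at its end, in the units of the state.
- env.observe(): the state, without advancing time (a new reading comes with each control period).
- imaging.get_image(name): name is "side" or "top" or "wrist"; returns (picture, depth): 420x560x3 uint8, blue, green, red; 420x560 float32, m along the optical axis (not along the pixel's ray), 0 where there is no reading.
- imaging.get_calibration(name): a dict with "camera_matrix" (3x3 intrinsics, pixels), "world_from_camera" (4x4, takes a point from camera to world coordinates). Camera axes: x right, y down, z forward; pixel columns grow to the right and rows downward; lengths in m; the calibration is good to about 2 mm. A picture is of the moment at which its call begins: read the wrist's pose just before it. get_calibration takes no time and is no camera call; for the wrist camera it gives the pose at the moment of the call.
- close_job(): hands the job in, once; it reports no verdict.
Trained networks look in the newest picture that a camera, given by its name, has taken for a name from the list of things; names that differ only in an ending like _2 or _b are one class to them, and where a whole thing is asked for, a point or a joint stands for the part that bears it (a point fixed in the world has none). Each returns a list of dicts, best first, with "score" (0 to 1); they miss things now and then, are a little off and sometimes report something else, mostly with a low value. They report only what shows in the picture. A call takes as long as a camera call.
- imaging.spot_in(camera, target): "pixel" ([column, row] in pixels, amid what is visible of it).
- imaging.regions_of(camera, target): "mask" (420x560 bool, what is visible of it) and "pixel" ([column, row] in pixels, amid what is visible of it).
- imaging.pinpoint(camera, target): "pixel" ([column, row] in pixels: a listed point, or the origin of a listed thing).
The state is a dict: "time_s": time; "q": joint angles; "qvel": joint speeds; "joint_efforts": joint torques, N m; "position": TCP position; "tool_rot": TCP orientation; "ft_force": force on the tool from outside, world axes, zero at the start; "wrist_torque": the same for the moment, N m; "grip_width": finger opening in m.
Only numpy, scipy, OpenCV 4.12 (cv2) and the standard library are available. Lean on these libraries where they do the work, as an engineer would, in place of code of your own. Each camera call takes 0.05 s, during which the arm holds its last target.

## Working session

There is one attempt and no reset: what is moved stays moved. The work goes in short steps, Python scripts to look and compute and a tool call to move; the robot and the scene stay as the last step left them, time stands still between calls to the robot, and variables do not carry over. Pictures are saved under pics/ and viewed, and the job is handed in when it is done.

Besides the shell and the picture viewer there is one more tool, called after "Emit:" in YAML: its name, and indented under it one key for each argument. step_arm: Moves the arm, as the interface text tells. Shift numbers are shares of 0.3 m and turn numbers shares of 45 degrees, none past 1 either way. Its arguments: {"type":"object","properties":{"steps":{"type":"array","items":{"type":"number"}},"grip_force":{"type":"number"}},"required":["steps"]}

```bash
ls; mkdir -p pics; cat > h.py <<'E'
from rig import env, imaging, close_job
import numpy as np, cv2
def snap(n,f):
    im,d=imaging.get_image(n); cv2.imwrite('pics/'+f,im); return im,d
def to_w(n,px,d,cal=None):
    c=cal or imaging.get_calibration(n); K=c["camera_matrix"];T=np.array(c["world_from_camera"])
    px=np.atleast_2d(px).astype(float); d=np.atleast_1d(d)
    K=np.array(K)
    p=np.c_[(px[:,0]-K[0,2])/K[0,0]*d,(px[:,1]-K[1,2])/K[1,1]*d,d]
    return p@T[:3,:3].T+T[:3,3]
E
python3 - <<'E'
from h import *
s=env.observe(); print({k:np.round(v,3).tolist() for k,v in s.items()})
for n in("side","top"):
    im,d=snap(n,n+'0.png'); np.savez(n+'0.npz',im=im,d=d)
    print(n,imaging.get_calibration(n))
E
```

```text
pics
{'time_s': 0.0, 'q': [52.697, 21.84, 74.386, -0.001, 83.858, -12.335], 'qvel': [-0.103, -0.05, 0.033, 0.01, -0.043, -0.044], 'joint_efforts': [0.001, -44.847, -23.127, -0.0, 0.005, 0.0], 'position': [0.232, 0.498, 0.248], 'tool_rot': [[-0.907, 0.422, -0.001], [0.422, 0.907, -0.001], [0.0, -0.001, -1.0]], 'ft_force': [-0.879, 0.273, -0.257], 'wrist_torque': [-0.016, -0.014, -0.001], 'grip_width': 0.085}
side {'camera_matrix': array([[468.84523897,   0.        , 283.62042277],
       [  0.        , 468.84523897, 207.57628016],
       [  0.        ,   0.        ,   1.        ]]), 'world_from_camera': array([[ 0.99582131,  0.06505115, -0.06409583,  0.62259676],
       [ 0.09124289, -0.73814585,  0.66844255, -0.72717325],
       [-0.00382912, -0.67149762, -0.74099682,  0.9328834 ],
       [ 0.        ,  0.        ,  0.        ,  1.        ]])}
top {'camera_matrix': array([[389.47771162,   0.        , 282.9809149 ],
       [  0.        , 389.47771162, 214.86317401],
       [  0.        ,   0.        ,   1.        ]]), 'world_from_camera': array([[-0.02983597, -0.99693819,  0.0722776 ,  0.47609849],
       [-0.99870592,  0.03271208,  0.03894101, -0.01163048],
       [-0.04118614, -0.07102223, -0.99662407,  1.03224623],
       [ 0.        ,  0.        ,  0.        ,  1.        ]])}
```

View pics/top0.png

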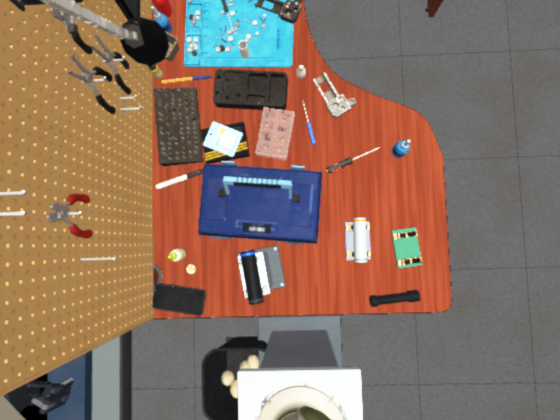

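View pics/side0.png

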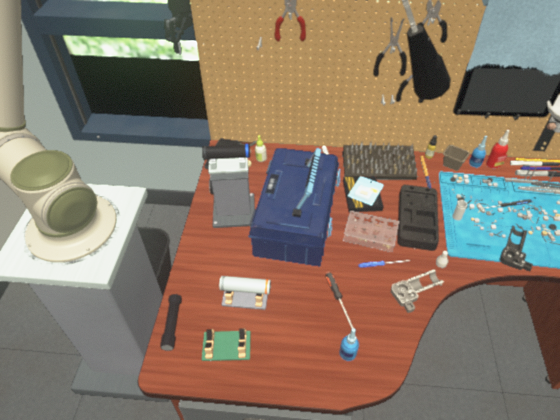

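```bash
python3 - <<'E'
from h import *
z={n:np.load(n+'0.npz') for n in("side","top")}
for n in("top","side"):
    d=z[n]['d']
    for t in["silver_barrel","black_barrel","gauge_stand","grey_cradle","green_cradle","glue_bottle","blue_oil","sd_orange","cream_gear"]:
        if n=="side" and t in("sd_orange","cream_gear","glue_bottle","blue_oil"): continue
        r=imaging.regions_of(n,t)
        for e in r[:1]:
            m=e["mask"]&(d>0); v,u=np.nonzero(m)
            if len(v)==0: print(n,t,"empty");continue
            P=to_w(n,np.c_[u,v],d[v,u])
            np.save(f'm_{n}_{t}.npy',P)
            print(n,t,round(e["score"],2),np.round(e["pixel"]),len(v),np.round(P.mean(0),3),"lo",np.round(np.percentile(P,2,0),3),"hi",np.round(np.percentile(P,98,0),3))
E
```

```text
top silver_barrel 0.96 [357. 239.] 556 [ 0.481 -0.16   0.059] lo [ 0.429 -0.177  0.047] hi [ 0.533 -0.147  0.065]
top black_barrel 0.87 [249. 273.] 797 [0.411 0.09  0.222] lo [0.359 0.071 0.204] hi [0.462 0.11  0.228]
top gauge_stand 0.57 [268. 269.] 1211 [0.416 0.067 0.083] lo [0.365 0.035 0.   ] hi [0.467 0.12  0.209]
top grey_cradle 0.88 [351. 243.] 388 [ 0.474 -0.148  0.015] lo [ 0.432 -0.192  0.004] hi [ 0.526 -0.13   0.049]
top green_cradle 0.69 [407. 244.] 979 [ 0.457 -0.285  0.013] lo [ 0.408 -0.318  0.003] hi [ 0.504 -0.254  0.04 ]
top glue_bottle 0.46 [176. 254.] 151 [0.455 0.301 0.045] lo [0.441 0.293 0.009] hi [0.469 0.313 0.083]
top blue_oil 0.66 [401. 145.] 214 [ 0.707 -0.273  0.048] lo [ 0.694 -0.289  0.002] hi [ 0.724 -0.262  0.099]
top sd_orange 0.71 [340. 163.] 204 [ 0.677 -0.121  0.013] lo [ 0.661 -0.155 -0.002] hi [ 0.696 -0.089  0.019]
top cream_gear 0.45 [190. 267.] 79 [0.418 0.277 0.007] lo [ 0.407  0.266 -0.001] hi [0.428 0.289 0.013]
side silver_barrel 0.78 [246. 284.] 742 [ 0.482 -0.171  0.055] lo [ 0.428 -0.181  0.039] hi [ 0.536 -0.153  0.063]
side black_barrel 0.88 [228. 151.] 651 [0.411 0.082 0.217] lo [0.359 0.067 0.201] hi [0.464 0.1   0.227]
side gauge_stand 0.94 [228. 193.] 2621 [0.414 0.067 0.092] lo [0.364 0.034 0.007] hi [0.457 0.111 0.194]
side grey_cradle 0.6 [246. 299.] 617 [ 0.48  -0.183  0.012] lo [ 0.433 -0.197  0.003] hi [ 0.526 -0.163  0.039]
side green_cradle 0.67 [225. 344.] 1424 [ 0.459 -0.294  0.013] lo [ 0.411 -0.325  0.002] hi [ 0.505 -0.258  0.039]
```

```bash
python3 - <<'E'
from h import *
from scipy.optimize import least_squares
def cyl(P,zc=None):
    z0=P[:,2].max()-.016
    def f(p):
        x,y,a,z=p; n=np.array([-np.sin(a),np.cos(a)])
        t=(P[:,:2]-[x,y])@n
        return np.hypot(t,P[:,2]-z)-.016
    r=least_squares(f,[*P[:,:2].mean(0),0,z0],loss='soft_l1',f_scale=.001,x_scale=[.01,.01,.1,.01])
    x,y,a,z=r.x; u=(P[:,:2]-[x,y])@[np.cos(a),np.sin(a)]
    lo,hi=np.percentile(u,[.5,99.5]); m=(lo+hi)/2
    return np.round([x+m*np.cos(a),y+m*np.sin(a),z,np.degrees(a),hi-lo,np.median(abs(f(r.x)))],4)
for b in("silver_barrel","black_barrel"):
    Ps=[np.load(f'm_{n}_{b}.npy') for n in("top","side")]
    for P in Ps+[np.vstack(Ps)]: print(b,cyl(P))
for c in("green_cradle","grey_cradle","gauge_stand"):
  for n in("top","side"):
    P=np.load(f'm_{n}_{c}.npy'); 
    print(c,n,cv2.minAreaRect((P[:,:2]*1000).astype(np.float32)), np.percentile(P[:,2],[1,99]))
    for lo,hi in((.002,.012),(.02,.05)):
        Q=P[(P[:,2]>lo)&(P[:,2]<hi)]
        if len(Q)>20: print('  ',lo,len(Q),cv2.minAreaRect((Q[:,:2]*1000).astype(np.float32)))
for n,t in(("top","green_groove"),("side","green_groove"),("top","green_cradle"),("side","green_cradle"),("top","v_axis"),("side","v_axis")):
    r=imaging.pinpoint(n,t)
    for e in r[:1]:
        c=imaging.get_calibration(n);z={"green_groove":.046,"green_cradle":0,"v_axis":.21}[t]
        a=to_w(n,e["pixel"],[1.0])[0]; o=c["world_from_camera"][:3,3]; s=(z-o[2])/(a[2]-o[2]); print(n,t,e["score"],np.round(o+s*(a-o),4))
E
python3 - <<'E'
import cv2
im=cv2.imread('pics/side0.png'); cv2.imwrite('pics/crop_s.png',cv2.resize(im[140:370,150:350],None,fx=2.6,fy=2.6,interpolation=cv2.INTER_CUBIC))
im=cv2.imread('pics/top0.png'); cv2.imwrite('pics/crop_t.png',cv2.resize(im[150:320,190:440],None,fx=3,fy=3,interpolation=cv2.INTER_CUBIC))
E
```

```text
silver_barrel [ 0.4808 -0.1624  0.046  -0.5746  0.1086  0.001 ]
silver_barrel [ 0.4777 -0.1643  0.0451 -0.3607  0.1179  0.001 ]
silver_barrel [ 0.481  -0.1635  0.0456 -0.3808  0.1104  0.0011]
black_barrel [4.1000e-01 9.1700e-02 2.1020e-01 9.2253e+00 1.0730e-01 7.0000e-04]
black_barrel [4.1020e-01 9.0100e-02 2.0930e-01 9.4733e+00 1.0990e-01 1.0000e-03]
black_barrel [4.0990e-01 9.0900e-02 2.0990e-01 9.4305e+00 1.0820e-01 1.0000e-03]
green_cradle top ((456.70379638671875, -289.1207275390625), (101.85674285888672, 68.50926971435547), 7.938353061676025) [0.00024589 0.0416048 ]
   0.002 677 ((457.08697509765625, -288.375), (100.0915298461914, 67.13806915283203), 7.938353061676025)
   0.02 208 ((456.2742004394531, -284.86505126953125), (81.99705505371094, 51.32157516479492), 5.624035835266113)
green_cradle side ((457.12774658203125, -287.8001708984375), (99.38007354736328, 74.31981658935547), 7.309260368347168) [0.00040803 0.04034185]
   0.002 969 ((457.1637878417969, -289.6344909667969), (98.83379364013672, 70.90843963623047), 5.881560802459717)
   0.02 304 ((456.8477783203125, -291.052673
[... 1113 characters left out ...]
80.70183563232422, 0.8333916664123535), 9.455503463745117)
gauge_stand side ((399.0005187988281, 116.80758666992188), (122.66590118408203, 174.6816864013672), 12.377532005310059) [0.00418178 0.19811511]
   0.002 373 ((411.8796081542969, 85.67738342285156), (109.85586547851562, 107.44254302978516), 11.01011848449707)
   0.02 264 ((413.5798645019531, 65.50267028808594), (87.19510650634766, 8.48602294921875), 7.286505222320557)
top green_groove 0.93 [ 0.4528 -0.2862  0.046 ]
side green_groove 0.81 [ 0.4582 -0.2922  0.046 ]
top green_cradle 0.47 [ 0.4825 -0.1682  0.    ]
side green_cradle 0.55 [ 0.4555 -0.2932  0.    ]
top v_axis 0.72 [0.4136 0.0927 0.21  ]
side v_axis 0.9 [0.424  0.0921 0.21  ]
```

View pics/crop_s.png

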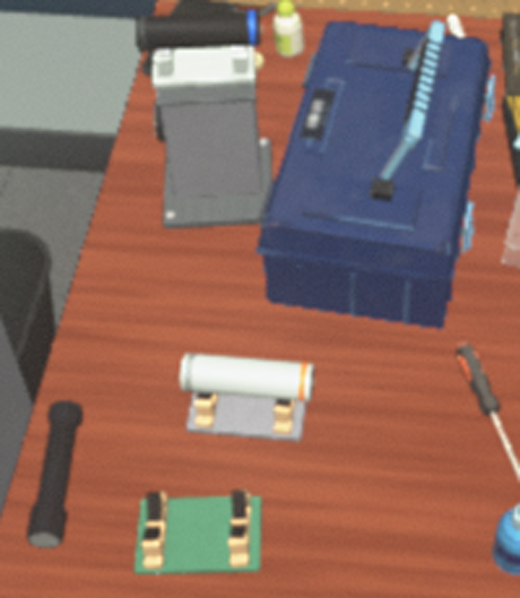

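View pics/crop_t.png

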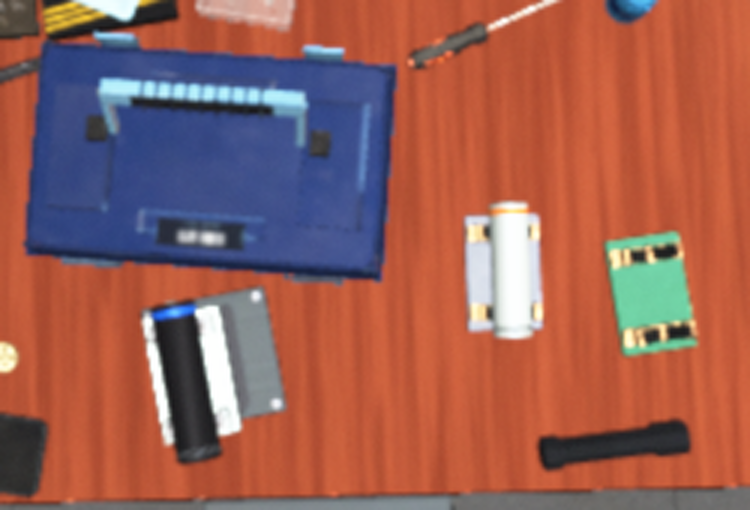

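```bash
cat >> h.py <<'E'
from scipy.spatial.transform import Rotation as R
def Rt(yaw):  # tool down, tool x at yaw (deg)
    a=np.radians(yaw); c,s=np.cos(a),np.sin(a)
    return np.array([[c,s,0],[s,-c,0],[0,0,-1.]])
def go(targets,base=None):
    s=env.observe()
    p0,R0=(np.array(s["position"]),np.array(s["tool_rot"])) if base is None else (np.array(base[0]),Rt(base[1]))
    print("t",round(s["time_s"],2),"pos",np.round(s["position"],4),"yaw",round(np.degrees(np.arctan2(s["tool_rot"][1][0],s["tool_rot"][0][0])),2),"F",np.round(s["ft_force"],2),"grip",round(s["grip_width"],4))
    for p,y in targets:
        d=R0.T@(np.array(p)-p0)/.3; w=np.degrees(R.from_matrix(R0.T@Rt(y)).as_rotvec())/45
        print(p,y,"->",np.round(d,4).tolist(),np.round(w,4).tolist(),"mm",round(np.linalg.norm(d)*300))
E
python3 - <<'E'
from h import *
go([([.19,.36,.30],172),([.24,.24,.32],180),([.33,.20,.32],189.4)],base=([.232,.499,.248],155.04))
P=np.load('top0.npz'); d=P['d']; v,u=np.mgrid[160:245,195:325]; Q=to_w("top",np.c_[u.ravel(),v.ravel()],d[v,u].ravel())
Q=Q[(Q[:,2]>.1)&(Q[:,1]<.2)]; print(np.percentile(Q,[1,50,99,99.9],axis=0).round(3))
E
```

```text
t 1.1 pos [0.2321 0.4986 0.2483] yaw 155.03 F [-0.37 -0.19  0.43] grip 0.0852
[0.19, 0.36, 0.3] 172 -> [-0.0686, -0.4791, -0.1733] [0.0, 0.0, -0.3769] mm 154
[0.24, 0.24, 0.32] 180 -> [-0.3885, -0.7714, -0.24] [0.0, 0.0, -0.5547] mm 269
[0.33, 0.2, 0.32] 189.4 -> [-0.7167, -0.7657, -0.24] [0.0, 0.0, -0.7636] mm 323
[[ 0.482 -0.058  0.104]
 [ 0.575  0.068  0.117]
 [ 0.665  0.197  0.189]
 [ 0.679  0.199  1.032]]
```

Emit:
step_arm:
  steps: [1,-0.07,-0.48,-0.17,0,0,-0.38,1,-0.07,-0.48,-0.17,0,0,-0.38,1,-0.07,-0.48,-0.17,0,0,-0.38,1,-0.39,-0.77,-0.24,0,0,-0.55,1,-0.39,-0.77,-0.24,0,0,-0.55,1,-0.39,-0.77,-0.24,0,0,-0.55,1,-0.72,-0.77,-0.24,0,0,-0.76,1,-0.72,-0.77,-0.24,0,0,-0.76,1,-0.72,-0.77,-0.24,0,0,-0.76,1,-0.72,-0.77,-0.24,0,0,-0.76]

```text
time_s: 2.1
position: [0.3312, 0.1974, 0.32]
tool_rot: [[-0.988, -0.158, -0.001], [-0.158, 0.988, -0.0], [0.001, 0.0, -1.0]]
ft_force: [-1.2, 0.4, -1.1]
grip_width: 0.0857
```

```bash
python3 - <<'E'
from h import *
go([([.36,.091,.30],189.4),([.41,.091,.30],189.4)])
im,d=snap("wrist","w1.png"); print(imaging.get_calibration("wrist"))
E
```

```text
t 2.1 pos [0.3312 0.1974 0.32  ] yaw -170.93 F [-1.19  0.37 -1.11] grip 0.0857
[0.36, 0.091, 0.3] 189.4 -> [-0.0389, -0.3653, 0.0667] [0.0, -0.0012, -0.0074] mm 112
[0.41, 0.091, 0.3] 189.4 -> [-0.2035, -0.3916, 0.0665] [0.0, -0.0012, -0.0074] mm 134
{'camera_matrix': array([[320.52667102,   0.        , 271.81302032],
       [  0.        , 320.52667102, 206.2286459 ],
       [  0.        ,   0.        ,   1.        ]]), 'world_from_camera': array([[-0.15903855,  0.95134875,  0.26389827,  0.26251949],
       [ 0.98727185,  0.15297681,  0.04350157,  0.18672882],
       [ 0.00101485,  0.26745776, -0.96356905,  0.44713756],
       [ 0.        ,  0.        ,  0.        ,  1.        ]])}
```

Emit:
step_arm:
  steps: [1,-0.204,-0.392,0.067,0,0,-0.007,1,-0.204,-0.392,0.067,0,0,-0.007,1,-0.204,-0.392,0.067,0,0,-0.007,1,-0.204,-0.392,0.067,0,0,-0.007]

```text
time_s: 2.55
position: [0.4104, 0.0904, 0.2995]
tool_rot: [[-0.987, -0.164, -0.001], [-0.164, 0.987, -0.0], [0.001, -0.0, -1.0]]
ft_force: [0.2, 0.9, -0.9]
grip_width: 0.0852
```

```bash
python3 - <<'E'
from h import *
cal=imaging.get_calibration("wrist")
im,d=snap("wrist","w2.png"); np.savez('w2.npz',im=im,d=d,T=cal["world_from_camera"])
r=imaging.regions_of("wrist","black_barrel")
for e in r[:1]:
    m=e["mask"]&(d>0); v,u=np.nonzero(m); P=to_w("wrist",np.c_[u,v],d[v,u],cal); np.save('bb.npy',P); print(e["score"],np.percentile(P,[1,50,99],axis=0).round(4))
    m=(P[:,2]>.222)&(P[:,2]<.23);Q=P[m]; print(cv2.minAreaRect((Q[:,:2]*1000).astype(np.float32)))
go([([.41,.091,.208],189.4)])
E
```

```text
0.9 [[0.3545 0.0681 0.2148]
 [0.4027 0.0884 0.2252]
 [0.4617 0.1092 0.2281]]
((409.03948974609375, 89.24018859863281), (109.84883880615234, 25.457822799682617), 9.042496681213379)
t 2.65 pos [0.409  0.0925 0.3003] yaw -170.44 F [-0.71  0.32  0.69] grip 0.085
[0.41, 0.091, 0.208] 189.4 -> [-0.0027, -0.0056, 0.3075] [0.0006, -0.0005, 0.0035] mm 92
```

View pics/w2.png

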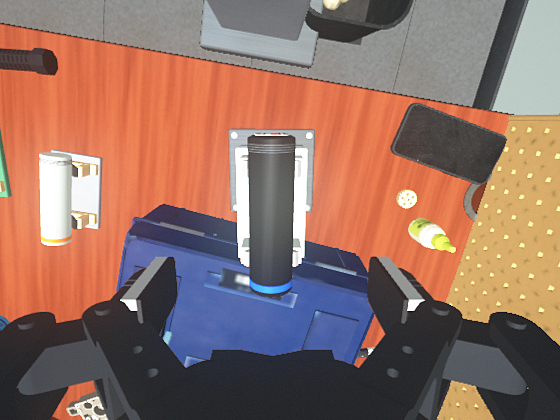

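Emit:
step_arm:
  steps: [1,-0.003,0,0.25,0,0,0,1,-0.003,0,0.305,0,0,0,1,-0.003,0,0.305,0,0,0,0,-0.003,0,0.305,0,0,0,0,-0.003,0,0.305,0,0,0,0,-0.003,0,0.305,0,0,0,0,-0.003,0,0.305,0,0,0,0,-0.003,0,0.305,0,0,0,0,-0.003,0,0.305,0,0,0]
  grip_force: 40

```text
time_s: 3.55
position: [0.4116, 0.0909, 0.2104]
tool_rot: [[-0.986, -0.166, 0.004], [-0.166, 0.986, -0.003], [-0.003, -0.003, -1.0]]
ft_force: [-0.1, -7.2, 6.8]
grip_width: 0.0307
```

```bash
python3 - <<'E'
from h import *
go([([.41,.091,.30],189.4),([.41,-.10,.30],189.4)])
E
```

```text
t 3.55 pos [0.4116 0.0909 0.2104] yaw -170.46 F [-0.09 -7.16  6.82] grip 0.0307
[0.41, 0.091, 0.3] 189.4 -> [0.0042, 0.0003, -0.2987] [-0.0042, 0.0043, 0.0032] mm 90
[0.41, -0.1, 0.3] 189.4 -> [0.1098, -0.6275, -0.297] [-0.0042, 0.0043, 0.0032] mm 211
```

Emit:
step_arm:
  steps: [0,0,0,-0.1,0,0,0,0,0,0,-0.2,0,0,0,0,0,0,-0.3,0,0,0,0,0,0,-0.3,0,0,0]

```text
time_s: 3.95
position: [0.4118, 0.0919, 0.3026]
tool_rot: [[-0.986, -0.166, 0.008], [-0.166, 0.986, -0.0], [-0.008, -0.002, -1.0]]
ft_force: [0.4, 0.3, -1.2]
grip_width: 0.0304
```

```bash
python3 - <<'E'
from h import *
go([([.42,-.10,.29],188.5),([.457,-.2885,.20],187)])
E
```

```text
t 3.95 pos [0.4118 0.0919 0.3026] yaw -170.46 F [ 0.38  0.32 -1.23] grip 0.0304
[0.42, -0.1, 0.29] 188.5 -> [0.0792, -0.6352, 0.0426] [-0.0021, 0.01, 0.0232] mm 192
[0.457, -0.2885, 0.2] 187 -> [0.0641, -1.2747, 0.3439] [-0.002, 0.0101, 0.0565] mm 397
```

Emit:
step_arm:
  steps: [0,0.08,-0.95,0.04,0,0,0.04,0,0.08,-0.95,0.04,0,0,0.04,0,0.08,-0.95,0.04,0,0,0.04,0,0.08,-0.95,0.04,0,0,0.04,0,0.08,-0.95,0.04,0,0,0.04,0,0.08,-0.95,0.04,0,0,0.04,0,0.08,-0.95,0.04,0,0,0.04,0,0.08,-0.95,0.04,0,0,0.04]

```text
time_s: 4.75
position: [0.4339, -0.1934, 0.286]
tool_rot: [[-0.991, -0.133, -0.001], [-0.133, 0.991, 0.001], [0.001, 0.001, -1.0]]
ft_force: [0.6, 0.3, -1.4]
grip_width: 0.0304
```

```bash
python3 - <<'E'
from h import *
for n in("wrist","top","side"):
    cal=imaging.get_calibration(n)
    im,d=snap(n,n+"3.png"); np.savez(n+'3.npz',im=im,d=d,T=cal["world_from_camera"])
    for t,z in(("green_groove",.046),("v_axis",.21),("grey_cradle",0)):
        for e in imaging.pinpoint(n,t)[:1]:
            a=to_w(n,e["pixel"],[1.0],cal)[0]; o=cal["world_from_camera"][:3,3]; s=(z-o[2])/(a[2]-o[2]); print(n,t,np.round(e["pixel"]),round(e["score"],2),np.round(o+s*(a-o),4))
go([([.457,-.2885,.15],187)])
E
```

```text
wrist green_groove [189. 183.] 0.62 [ 0.4519 -0.2883  0.046 ]
top green_groove [262. 269.] 0.41 [0.4118 0.0849 0.046 ]
top v_axis [250. 274.] 0.65 [0.4142 0.0942 0.21  ]
top grey_cradle [356. 240.] 0.57 [ 0.4795 -0.1612  0.    ]
side green_groove [223. 338.] 0.67 [ 0.4561 -0.2955  0.046 ]
side v_axis [231. 152.] 0.63 [0.4214 0.0898 0.21  ]
side grey_cradle [242. 294.] 0.89 [ 0.4712 -0.1627  0.    ]
t 5.35 pos [ 0.4342 -0.193   0.2868] yaw -172.24 F [-0.71 -0.65 -1.95] grip 0.0306
[0.457, -0.2885, 0.15] 187 -> [-0.0322, -0.3257, 0.4559] [-0.0, 0.0, 0.0169] mm 168
```

View pics/wrist3.png

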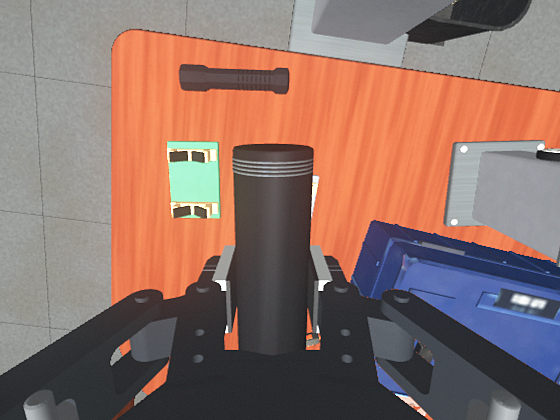

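View pics/top3.png

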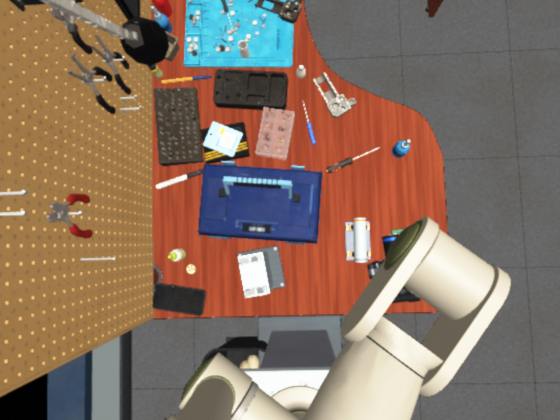

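View pics/side3.png

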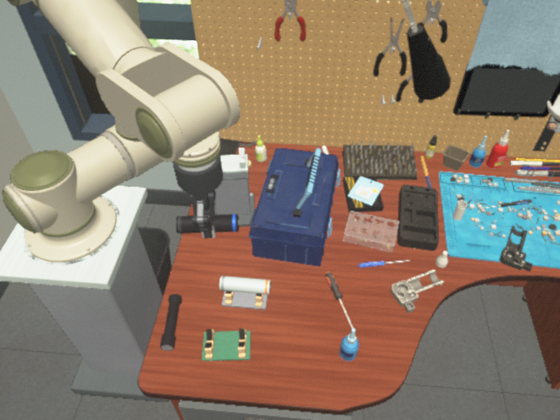

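```bash
python3 - <<'E'
from h import *
w=np.load('wrist3.npz'); cal=dict(imaging.get_calibration("wrist")); cal["world_from_camera"]=w['T']
im,d=w['im'],w['d']
v,u=np.mgrid[130:230,155:230]; u=u.ravel();v=v.ravel()
P=to_w("wrist",np.c_[u,v],d[v,u],cal); c=im[v,u].astype(int)
m=(c[:,1]>c[:,2]+15)&(P[:,2]<.02); print(m.sum(),np.median(P[m,2]),cv2.minAreaRect((P[m,:2]*1000).astype(np.float32)))
h=(P[:,2]>.02)&(P[:,2]<.06); print(h.sum(),cv2.minAreaRect((P[h,:2]*1000).astype(np.float32)),P[h].mean(0),P[h,2].max())
b=(P[:,2]>.0045); print(cv2.minAreaRect((P[b,:2]*1000).astype(np.float32)))
# all bright/green: saddle from top
w=np.load('top3.npz');d=w['d'];im=w['im']
v,u=np.mgrid[235:310,225:300];u=u.ravel();v=v.ravel();P=to_w("top",np.c_[u,v],d[v,u])
print(np.histogram(P[:,2],bins=np.arange(-.01,.24,.01)))
for lo,hi in((.165,.185),(.15,.23),(.186,.23)):
    h=(P[:,2]>lo)&(P[:,2]<hi)&(P[:,0]<.475); 
    if h.sum()>10: print(lo,h.sum(),cv2.minAreaRect((P[h,:2]*1000).astype(np.float32)),P[h].mean(0))
cv2.imwrite('pics/crop_t3.png',cv2.resize(im[235:310,225:300],None,fx=7,fy=7,interpolation=cv2.INTER_CUBIC))
E
```

```text
2494 0.009230385243380795 ((456.2563781738281, -290.5716857910156), (98.86700439453125, 63.49579620361328), 6.514135837554932)
1029 ((456.42333984375, -290.8252868652344), (81.51761627197266, 47.428375244140625), 6.734309673309326) [ 0.45572758 -0.28997135  0.03258447] 0.044041280512237935
((443.4729919433594, -254.51544189453125), (110.37017822265625, 149.90237426757812), 20.012950897216797)
(array([1280, 2134,  564,   11,    9,   14,   13,    9,   14,   97,   83,
         74,  188,    9,    0,   18,    6,    1,  779,   62,  140,  103,
          0,    0]), array([-0.01,  0.  ,  0.01,  0.02,  0.03,  0.04,  0.05,  0.06,  0.07,
        0.08,  0.09,  0.1 ,  0.11,  0.12,  0.13,  0.14,  0.15,  0.16,
        0.17,  0.18,  0.19,  0.2 ,  0.21,  0.22,  0.23]))
0.165 813 ((410.3150634765625, 91.7847900390625), (91.93599700927734, 56.05159378051758), 9.087875366210938) [0.41063034 0.09064035 0.17662463]
0.15 1091 ((410.3150634765625, 91.7847900390625), (91.93599700927734, 56.05159378051758), 9.087875366210938) [0.41076541 0.09067816 0.18171437]
0.186 256 ((410.55145263671875, 91.48857879638672), (81.39532470703125, 46.45172119140625), 9.196149826049805) [0.41053971 0.09122223 0.19835649]
```

View pics/crop_t3.png

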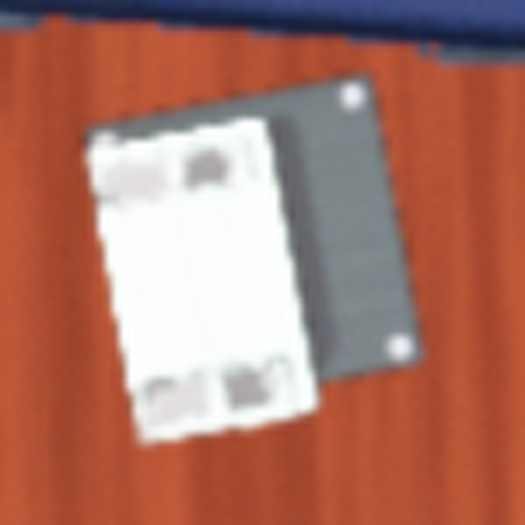

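```bash
python3 - <<'E'
from h import *
go([([.457,-.290,.15],186.6),([.457,-.290,.055],186.6)])
E
```

```text
t 5.35 pos [ 0.4342 -0.193   0.2868] yaw -172.24 F [-0.71 -0.65 -1.95] grip 0.0306
[0.457, -0.29, 0.15] 186.6 -> [-0.0315, -0.3306, 0.4559] [-0.0, 0.0, 0.0258] mm 169
[0.457, -0.29, 0.055] 186.6 -> [-0.0315, -0.3306, 0.7725] [-0.0, 0.0, 0.0258] mm 252
```

Emit:
step_arm:
  steps: [0,-0.032,-0.33,0.1,0,0,0.026,0,-0.032,-0.33,0.1,0,0,0.026,0,-0.032,-0.33,0.3,0,0,0.026,0,-0.032,-0.33,0.46,0,0,0.026,0,-0.032,-0.33,0.6,0,0,0.026,0,-0.032,-0.33,0.72,0,0,0.026,0,-0.032,-0.33,0.77,0,0,0.026,0,-0.032,-0.33,0.77,0,0,0.026,0,-0.032,-0.33,0.77,0,0,0.026]

```text
time_s: 6.25
position: [0.4575, -0.2903, 0.0564]
tool_rot: [[-0.993, -0.115, 0.001], [-0.115, 0.993, -0.001], [-0.001, -0.001, -1.0]]
ft_force: [0.4, -0.6, -0.2]
grip_width: 0.0306
```

```bash
python3 - <<'E'
from h import *
go([([.457,-.290,.048],186.6),([.457,-.290,.155],186.6)])
snap("side","side4.png")
E
```

```text
t 6.25 pos [ 0.4575 -0.2903  0.0564] yaw -173.42 F [ 0.45 -0.57 -0.23] grip 0.0306
[0.457, -0.29, 0.048] 186.6 -> [0.0014, 0.0012, 0.0279] [-0.0009, 0.0008, -0.0005] mm 8
[0.457, -0.29, 0.155] 186.6 -> [0.0012, 0.0009, -0.3288] [-0.0009, 0.0008, -0.0005] mm 99
```

Emit:
step_arm:
  steps: [0,0,0,0.01,0,0,0,0,0,0,0.02,0,0,0,0,0,0,0.03,0,0,0,0,0,0,0.03,0,0,0]

```text
time_s: 6.7
position: [0.4573, -0.2905, 0.0479]
tool_rot: [[-0.993, -0.115, 0.001], [-0.115, 0.993, -0.002], [-0.001, -0.002, -1.0]]
ft_force: [-2.8, 0.4, 8.9]
grip_width: 0.031
```

View pics/side4.png

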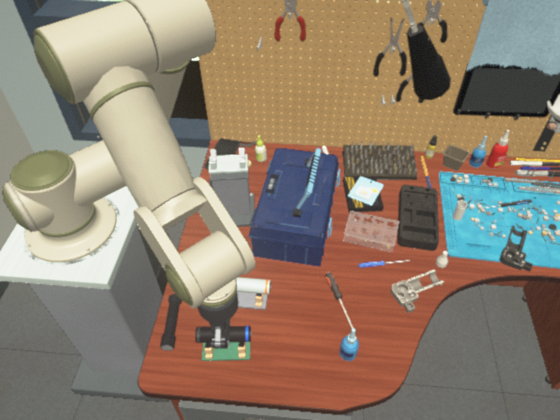

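Emit:
step_arm:
  steps: [1,0,0,0,0,0,0,1,0,0,0,0,0,0,1,0,0,0,0,0,0,1,0,0,0,0,0,0,1,0,0,0,0,0,0,1,0,0,-0.1,0,0,0,1,0,0,-0.25,0,0,0,1,0,0,-0.4,0,0,0,1,0,0,-0.5,0,0,0,1,0,0,-0.5,0,0,0]

```text
time_s: 7.7
position: [0.4582, -0.2909, 0.2009]
tool_rot: [[-0.993, -0.115, 0.006], [-0.115, 0.993, -0.006], [-0.005, -0.007, -1.0]]
ft_force: [-0.9, 0.7, -0.6]
grip_width: 0.0855
```

```bash
python3 - <<'E'
from h import *
from scipy.optimize import least_squares
cal=imaging.get_calibration("wrist")
im,d=snap("wrist","w5.png")
for t in("black_barrel","silver_barrel"):
  for e in imaging.regions_of("wrist",t)[:1]:
    m=e["mask"]&(d>0); v,u=np.nonzero(m); P=to_w("wrist",np.c_[u,v],d[v,u],cal)
    P=P[P[:,2]>.035]
    def f(p):
        x,y,a,z=p; return np.hypot((P[:,:2]-[x,y])@[-np.sin(a),np.cos(a)],P[:,2]-z)-.016
    r=least_squares(f,[*P[:,:2].mean(0),0,.046],loss='soft_l1',f_scale=.001,x_scale=[.01,.01,.1,.01]); x,y,a,z=r.x
    k=(P[:,:2]-[x,y])@[np.cos(a),np.sin(a)]; lo,hi=np.percentile(k,[.5,99.5]);q=(lo+hi)/2
    print(t,e["score"],np.round([x+q*np.cos(a),y+q*np.sin(a),z,np.degrees(a),hi-lo],4))
go([([.48,-.1635,.19],179.6),([.48,-.1635,.045],179.6)])
E
```

```text
black_barrel 0.87 [ 0.4543 -0.2913  0.047   6.6169  0.1088]
silver_barrel 0.67 [ 0.4676 -0.165   0.0472 -0.3786  0.0841]
t 7.85 pos [ 0.4567 -0.2896  0.1957] yaw -173.43 F [-0.49  0.13  0.23] grip 0.086
[0.48, -0.1635, 0.19] 179.6 -> [-0.1253, 0.4087, 0.0195] [0.0017, -0.0015, 0.1549] mm 128
[0.48, -0.1635, 0.045] 179.6 -> [-0.1258, 0.4081, 0.5029] [0.0017, -0.0015, 0.1549] mm 198
```

View pics/w5.png

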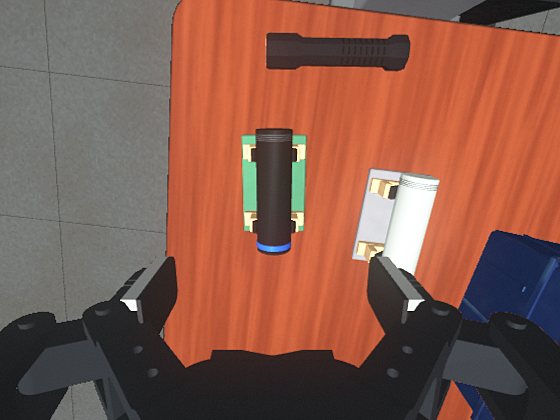

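Emit:
step_arm:
  steps: [1,-0.125,0.408,0.02,0,0,0.155,1,-0.125,0.408,0.02,0,0,0.155,1,-0.125,0.408,0.02,0,0,0.155,1,-0.125,0.408,0.15,0,0,0.155,1,-0.125,0.408,0.2,0,0,0.155,1,-0.125,0.408,0.2,0,0,0.155]

```text
time_s: 8.45
position: [0.4789, -0.163, 0.1336]
tool_rot: [[-1.0, 0.007, -0.006], [0.007, 1.0, 0.004], [0.006, 0.004, -1.0]]
ft_force: [0.1, -0.6, 0.3]
grip_width: 0.0853
```

```bash
python3 - <<'E'
from h import *
from scipy.optimize import least_squares
cal=imaging.get_calibration("wrist")
im,d=snap("wrist","w6.png")
for t in("silver_barrel",):
  for e in imaging.regions_of("wrist",t)[:1]:
    m=e["mask"]&(d>0); v,u=np.nonzero(m); P=to_w("wrist",np.c_[u,v],d[v,u],cal)
    P=P[P[:,2]>.035]
    def f(p):
        x,y,a,z=p; return np.hypot((P[:,:2]-[x,y])@[-np.sin(a),np.cos(a)],P[:,2]-z)-.016
    r=least_squares(f,[*P[:,:2].mean(0),0,.046],loss='soft_l1',f_scale=.001,x_scale=[.01,.01,.1,.01]); x,y,a,z=r.x
    k=(P[:,:2]-[x,y])@[np.cos(a),np.sin(a)]; lo,hi=np.percentile(k,[.5,99.5]);q=(lo+hi)/2
    print(t,e["score"],np.round([x+q*np.cos(a),y+q*np.sin(a),z,np.degrees(a),hi-lo],4))
go([([.48,-.1635,.047],179.6)])
E
```

```text
silver_barrel 0.59 [ 0.4798 -0.1652  0.047  -0.4485  0.1085]
t 8.55 pos [ 0.4802 -0.1641  0.1363] yaw 179.59 F [-0.23 -0.03  0.72] grip 0.0853
[0.48, -0.1635, 0.047] 179.6 -> [0.0003, 0.0019, 0.2978] [0.001, -0.0016, -0.0002] mm 89
```

View pics/w6.png

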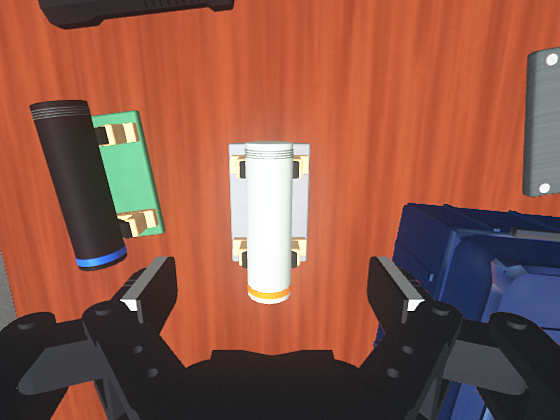

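Emit:
step_arm:
  steps: [1,0,0,0.15,0,0,0,1,0,0,0.25,0,0,0,1,0,0,0.297,0,0,0,1,0,0,0.297,0,0,0,0,0,0,0.297,0,0,0,0,0,0,0.297,0,0,0,0,0,0,0.297,0,0,0,0,0,0,0.297,0,0,0,0,0,0,0.297,0,0,0,0,0,0,0.297,0,0,0]

```text
time_s: 9.55
position: [0.4808, -0.1647, 0.0486]
tool_rot: [[-1.0, 0.007, 0.002], [0.007, 1.0, -0.002], [-0.002, -0.002, -1.0]]
ft_force: [-1.8, -2.5, 6.5]
grip_width: 0.0307
```

Emit:
step_arm:
  steps: [0,0,0,-0.1,0,0,0,0,0,0,-0.25,0,0,0,0,0,0,-0.4,0,0,0,0,0,0,-0.55,0,0,0,0,0,0,-0.7,0,0,0,0,0,0,-0.83,0,0,0,0,0,0,-0.83,0,0,0,0,0,0,-0.83,0,0,0]

```text
time_s: 10.35
position: [0.48, -0.1638, 0.2964]
tool_rot: [[-1.0, 0.007, 0.0], [0.007, 1.0, 0.0], [-0.0, 0.0, -1.0]]
ft_force: [-0.2, 0.3, -1.6]
grip_width: 0.0308
```

```bash
python3 - <<'E'
from h import *
go([([.41,-.05,.295],185),([.41,.091,.295],189.2)])
im,d=snap("wrist","w7.png"); cal=imaging.get_calibration("wrist")
for e in imaging.regions_of("wrist","silver_barrel")[:1]:
    m=e["mask"]&(d>0); v,u=np.nonzero(m); P=to_w("wrist",np.c_[u,v],d[v,u],cal);print(e["score"],np.percentile(P,[1,50,99],axis=0).round(4))
E
```

```text
t 10.35 pos [ 0.48   -0.1638  0.2964] yaw 179.6 F [-0.22  0.3  -1.59] grip 0.0308
[0.41, -0.05, 0.295] 185 -> [0.236, 0.3778, 0.0047] [0.0001, 0.0001, -0.1199] mm 134
[0.41, 0.091, 0.295] 189.2 -> [0.2393, 0.8478, 0.0047] [0.0001, 0.0001, -0.2133] mm 264
0.87 [[ 0.4247 -0.179   0.2915]
 [ 0.4594 -0.164   0.3079]
 [ 0.5072 -0.1491  0.3107]]
```

View pics/w7.png

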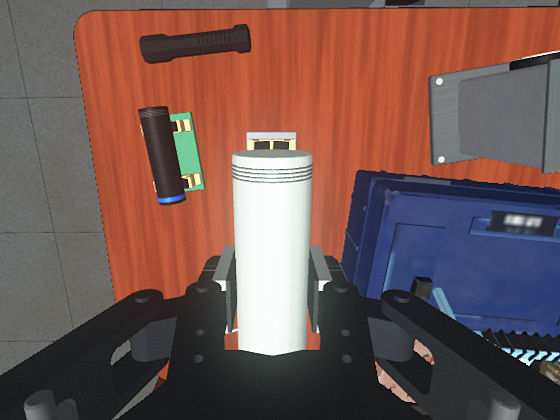

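Emit:
step_arm:
  steps: [0,0.236,0.378,0,0,0,-0.12,0,0.236,0.378,0,0,0,-0.12,0,0.236,0.378,0,0,0,-0.12,0,0.237,0.85,0,0,0,-0.215,0,0.237,0.85,0,0,0,-0.215,0,0.237,0.85,0,0,0,-0.215,0,0.237,0.85,0,0,0,-0.215,0,0.237,0.85,0,0,0,-0.215,0,0.237,0.85,0,0,0,-0.215]

```text
time_s: 11.35
position: [0.4109, 0.0907, 0.2958]
tool_rot: [[-0.987, -0.16, -0.002], [-0.16, 0.987, -0.0], [0.002, 0.0, -1.0]]
ft_force: [0.1, -0.2, -2.2]
grip_width: 0.0306
```

```bash
python3 - <<'E'
from h import *
imaging.get_image("top")
go([([.4108,.0912,.225],189.3),([.4108,.0912,.2115],189.3)])
E
```

```text
t 11.4 pos [0.411  0.0905 0.296 ] yaw -170.82 F [ 0.7  -0.4  -2.07] grip 0.0304
[0.4108, 0.0912, 0.225] 189.3 -> [-0.0, 0.0024, 0.2366] [0.0002, -0.0019, -0.0027] mm 71
[0.4108, 0.0912, 0.2115] 189.3 -> [-0.0001, 0.0024, 0.2816] [0.0002, -0.0019, -0.0027] mm 84
```

Emit:
step_arm:
  steps: [0,0,0.002,0.12,0,0,0,0,0,0.002,0.2,0,0,0,0,0,0.002,0.24,0,0,0,0,0,0.002,0.262,0,0,0,0,0,0.002,0.27,0,0,0,0,0,0.002,0.27,0,0,0]

```text
time_s: 12.0
position: [0.4112, 0.0916, 0.2159]
tool_rot: [[-0.987, -0.16, 0.0], [-0.16, 0.987, -0.0], [-0.0, -0.0, -1.0]]
ft_force: [-0.9, 0.1, -1.1]
grip_width: 0.0307
```

```bash
python3 - <<'E'
from h import *
imaging.get_image("top")
go([([.4108,.0912,.2115],189.3)])
E
```

```text
t 12.05 pos [0.4112 0.0917 0.2161] yaw -170.76 F [-0.32  0.62 -1.52] grip 0.0305
[0.4108, 0.0912, 0.2115] 189.3 -> [0.0017, -0.0014, 0.0154] [-0.0003, 0.0011, -0.0013] mm 5
```

Emit:
step_arm:
  steps: [0,0,0,0.005,0,0,0,0,0,0,0.01,0,0,0,0,0,0,0.013,0,0,0,0,0,0,0.013,0,0,0]

```text
time_s: 12.45
position: [0.4114, 0.0918, 0.2125]
tool_rot: [[-0.987, -0.161, 0.002], [-0.161, 0.987, -0.001], [-0.002, -0.001, -1.0]]
ft_force: [-0.7, -2.6, 5.7]
grip_width: 0.0308
```

Emit:
step_arm:
  steps: [1,0,0,0,0,0,0,1,0,0,0,0,0,0,1,0,0,0,0,0,0,1,0,0,0,0,0,0,1,0,0,0,0,0,0,1,0,0,-0.1,0,0,0,1,0,0,-0.2,0,0,0,1,0,0,-0.25,0,0,0,1,0,0,-0.25,0,0,0]

```text
time_s: 13.35
position: [0.4115, 0.092, 0.2883]
tool_rot: [[-0.987, -0.161, 0.004], [-0.161, 0.987, -0.0], [-0.004, -0.001, -1.0]]
ft_force: [-0.2, 0.2, -0.6]
grip_width: 0.0855
```

```bash
cat > fit.py <<'E'
from h import *
from scipy.optimize import least_squares
def fit(n,t,f,zc):
    cal=imaging.get_calibration(n); im,d=snap(n,f)
    for e in imaging.regions_of(n,t)[:1]:
        m=e["mask"]&(d>0); v,u=np.nonzero(m); P=to_w(n,np.c_[u,v],d[v,u],cal); P=P[P[:,2]>zc-.01]
        def g(p):
            x,y,a,z=p; return np.hypot((P[:,:2]-[x,y])@[-np.sin(a),np.cos(a)],P[:,2]-z)-.016
        r=least_squares(g,[*P[:,:2].mean(0),0,zc],loss='soft_l1',f_scale=.001,x_scale=[.01,.01,.1,.01]); x,y,a,z=r.x
        k=(P[:,:2]-[x,y])@[np.cos(a),np.sin(a)]; lo,hi=np.percentile(k,[.5,99.5]);q=(lo+hi)/2
        print(n,t,round(e["score"],2),np.round([x+q*np.cos(a),y+q*np.sin(a),z,np.degrees(a),hi-lo],4))
E
python3 - <<'E'
from fit import *
fit("wrist","silver_barrel","w8.png",.21)
fit("side","silver_barrel","s8.png",.21)
go([([.4105,.091,.27],189.2),([.4105,.091,.245],189.2)])
E
```

```text
wrist silver_barrel 0.67 [0.411  0.0894 0.211  9.0972 0.1088]
side silver_barrel 0.62 [0.4127 0.0906 0.2092 9.5515 0.1097]
t 13.55 pos [0.4105 0.092  0.2856] yaw -170.72 F [ 0.45 -0.24  0.01] grip 0.0853
[0.4105, 0.091, 0.27] 189.2 -> [0.0004, -0.0034, 0.0519] [0.0007, -0.0027, 0.0017] mm 16
[0.4105, 0.091, 0.245] 189.2 -> [0.0002, -0.0035, 0.1353] [0.0007, -0.0027, 0.0017] mm 41
```

View pics/w8.png

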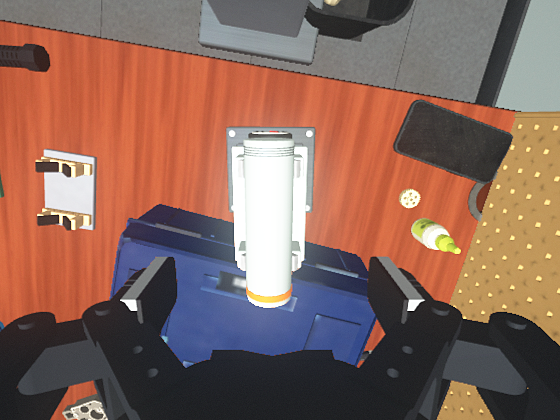

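View pics/s8.png

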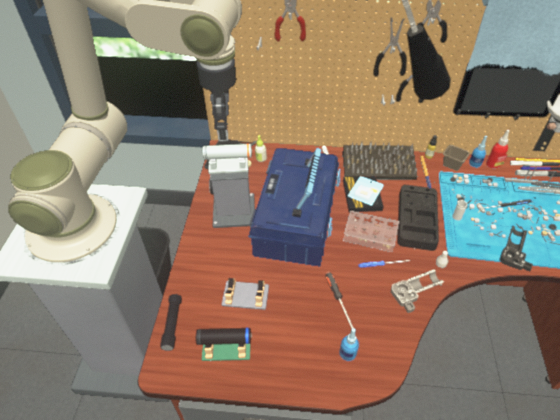

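Emit:
step_arm:
  steps: [0,0,-0.003,0,0,0,0,0,0,-0.003,0,0,0,0,0,0,-0.003,0,0,0,0,0,0,-0.003,0,0,0,0,0,0,-0.003,0,0,0,0,0,0,-0.003,0,0,0,0,0,0,-0.003,0.06,0,0,0,0,0,-0.003,0.11,0,0,0,0,0,-0.003,0.126,0,0,0,0,0,-0.003,0.126,0,0,0]

```text
time_s: 14.55
position: [0.4109, 0.0911, 0.2487]
tool_rot: [[-0.987, -0.161, -0.001], [-0.161, 0.987, 0.0], [0.001, 0.0, -1.0]]
ft_force: [-0.3, -1.5, -0.1]
grip_width: -0.0
```

```bash
python3 - <<'E'
from h import *
snap("wrist","w9.png")
go([([.4105,.091,.236],189.2)])
E
```

```text
t 14.6 pos [0.4112 0.0911 0.2493] yaw -170.72 F [ 0.52  0.13 -0.05] grip 0.0001
[0.4105, 0.091, 0.236] 189.2 -> [0.0024, 0.0, 0.0442] [-0.0001, 0.0003, 0.0017] mm 13
```

View pics/w9.png

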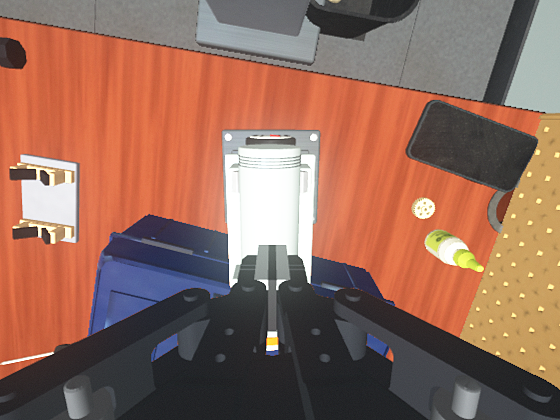

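Emit:
step_arm:
  steps: [0,0,0,0.007,0,0,0,0,0,0,0.014,0,0,0,0,0,0,0.02,0,0,0,0,0,0,0.02,0,0,0]

```text
time_s: 15.0
position: [0.4111, 0.0911, 0.243]
tool_rot: [[-0.987, -0.161, 0.0], [-0.161, 0.987, -0.0], [-0.0, -0.0, -1.0]]
ft_force: [-0.0, 0.3, 0.9]
grip_width: -0.0001
```

Emit:
step_arm:
  steps: [0,0,0,0.004,0,0,0,0,0,0,0.007,0,0,0,0,0,0,0.007,0,0,0]

```text
time_s: 15.3
position: [0.4112, 0.0911, 0.2412]
tool_rot: [[-0.987, -0.161, 0.001], [-0.161, 0.987, -0.0], [-0.001, -0.0, -1.0]]
ft_force: [-0.2, -0.8, 5.4]
grip_width: -0.0003
```

Emit:
step_arm:
  steps: [0,0,0,0.004,0,0,0,0,0,0,0.008,0,0,0,0,0,0,0.011,0,0,0,0,0,0,0.011,0,0,0]

```text
time_s: 15.7
position: [0.4112, 0.0911, 0.2383]
tool_rot: [[-0.987, -0.161, 0.001], [-0.161, 0.987, -0.0], [-0.001, -0.0, -1.0]]
ft_force: [-2.4, -0.5, 9.3]
grip_width: 0.0002
```

```bash
python3 - <<'E'
from h import *
F=[];Z=[]
for i in range(4):
    imaging.get_image("top"); s=env.observe(); F.append(s["ft_force"]);Z.append(s["position"])
print(np.round(F,2),np.mean(F,0).round(2),np.mean(Z,0).round(4))
E
```

```text
[[-2.22  0.43 10.35]
 [-3.06 -0.15  9.41]
 [-2.55 -0.57  9.5 ]
 [-2.5   0.03  9.34]] [-2.58 -0.07  9.65] [0.4112 0.0911 0.2383]
```

Emit:
step_arm:
  steps: [0,0,0,0.004,0,0,0,0,0,0,0.008,0,0,0,0,0,0,0.01,0,0,0,0,0,0,0.01,0,0,0]

```text
time_s: 16.3
position: [0.4112, 0.0911, 0.2356]
tool_rot: [[-0.987, -0.161, 0.002], [-0.161, 0.987, -0.0], [-0.002, -0.001, -1.0]]
ft_force: [-3.9, -0.9, 13.6]
grip_width: -0.0002
```

```bash
python3 - <<'E'
from fit import *
F=[];Z=[]
for i in range(4):
    imaging.get_image("top"); s=env.observe(); F.append(s["ft_force"]);Z.append(s["position"])
print(np.mean(F,0).round(2),np.mean(Z,0).round(4))
fit("wrist","silver_barrel","w10.png",.204)
fit("side","silver_barrel","s10.png",.204)
fit("side","black_barrel","s11.png",.046)
E
```

```text
[-3.71 -0.43 13.18] [0.4112 0.0911 0.2357]
wrist silver_barrel 0.75 [0.4095 0.0892 0.2039 9.1019 0.1058]
side silver_barrel 0.66 [0.4125 0.0904 0.2019 9.4599 0.1101]
side black_barrel 0.78 [ 0.4561 -0.2901  0.0452  6.5557  0.1091]
```

View pics/w10.png

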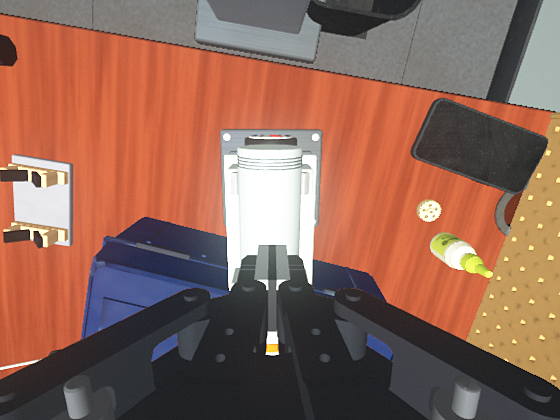

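View pics/s10.png

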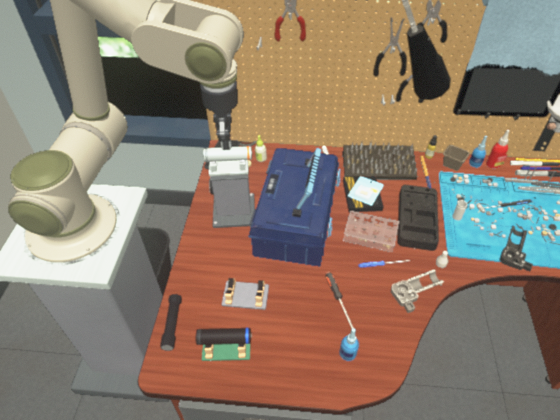

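Two independent measures put the sink near 7 mm. The force is 13.2 N (about 6.6 mm), and the barrel's axis has dropped about 7.2 mm. The barrel is centred, the sideways force is about 0, and the black barrel is still seated.

```bash
python3 -c "
from rig import close_job
print(close_job())"
```

```text
the job is handed in; nothing more can be done
None
```

The job is handed in after about 17 s of robot time, with the shut gripper still pressing the silver barrel into the V. No verdict was reported.

- **Black barrel:** I moved it from the V-saddle to the green cradle and let it go. It lies about 2 mm or less off centre along the groove. Its height is within 1 mm of seated, and its yaw matches the groove.
- **Silver barrel:** I laid it in the V, released it, then pressed it down with the shut fingertips. It is within about 2 mm of the centre of the V along its length, with yaw 9.1–9.5° against 9.2° for the V.
- **Press:** The last force reading was about 13.2 N down, which corresponds to about 6.6 mm of sink. The cameras saw the barrel's axis drop about 7.2 mm. The sideways force across the V was nearly zero, but there was a steady 3.7 N along the barrel's axis.
- **Disagreements:** The cameras differed by 1–3 mm on position. The wrist camera put the silver barrel about 2 mm to the right of the V's centre and the side camera about 1 mm.
- **Not measured directly:** I could not read the force on each V face. I judged it from the press being nearly straight down and the fingertips being over the middle of the barrel. The bystanders looked unmoved in the last pictures, but I did not measure them again.

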